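# Hold the test key in the guard's light barrier

## Robot

A 6-joint arm with a two-finger parallel gripper is mounted at the origin on the work surface. World frame = base frame: x ahead of the robot, y to its left, z up, the work surface at z = 0. Lengths are in m, angles in rad, forces in N, time in s.
With the tool pointing down it reaches from about 0.3 to 0.875 m from the base axis. Payload 6.4 kg.
Tool frame: the origin (TCP) lies midway between the tips of the shut fingers; the grasp point (between the pads) lies ctrl.grip_depth behind it (ctrl.grip_depth is the distance from the TCP to the grasp point, in m); x points along the fingers, y is the direction in which the jaws open and shut, and the axes are right-handed (so a half turn about x gives the same grasp; the last joint's range is limited). The gripper opens to 85 mm and grips with 20 to 120 N. Pads are 22 mm wide; open, the fingers measure 114 mm over their backs; the gripper's body (76 mm by 85 mm) begins 54 mm behind the grasp point. The pads swing forward as they close: fully open they stand 13 mm farther back than shut.
Start: joints at [1.026, 0.181, 1.607, -0, 1.354, -0.206], TCP at [0.191, 0.542, 0.231] pointing down, gripper open.
Joint ranges: [-2.99, 2.99], [-0.89, 2.07], [0.3, 2.58], [-1.14, 4.28], [0, 2.63], [-3.12, 3.12]. Speed limits (rad/s): [2.57, 2.57, 3.01, 3.14, 3.14, 3.14].

## Interface

Orientations are given as a unit quaternion [w, x, y, z].
In Python, from bench import ctrl gives the robot as it stands.
- The arm moves only by the tool carry_out, never from a script. Its argument "motion" is one flat list of numbers, 7 for each row, row after row: the turn, a rotation vector about the tool's x, y, z in degrees, then the shift along the tool's x, y, z in m, then the gripper's target within -1 to 1 (shut at 1, half-way at 0, fully open at -1). A call has 1 to 10 rows; each row shifts and turns the pose as measured when the row begins, along the tool's axes as they then stand; what a row does not reach is not made up. A row lasts 1/10 s, in which the tool goes at most 50 mm and 8.59 degrees, less where a joint would pass 70% of its speed; a pose out of reach is approached as far as the arm can. A call with a gripper value outside its range is refused whole. The fingers move at their own pace and stop on an object; the grip force is fixed at half the most. Time passes only in rows, so rows that do not move let the fingers close. It gives the time, the measured TCP pose, the force and the opening at its end, in the units of the state.
- ctrl.get_obs(): the state, without advancing time (a new reading comes with each control period).
- ctrl.camera(name): name is "side" or "top" or "wrist"; returns the picture (384x512x3 uint8, blue, green, red); there is no depth.
- ctrl.camera_params(name): a dict with "mtx" (3x3 intrinsics, pixels), "pose" (4x4, takes a point from camera to world coordinates); the wrist camera has in their place "hand_eye" (4x4, takes a point from camera to tool coordinates, whose origin is the TCP and whose axes are the tool frame's). Camera axes: x right, y down, z forward; pixel columns grow to the right and rows downward; lengths in m; the calibration is good to about 2 mm. A picture is of the moment at which its call begins: read the wrist's pose just before it. camera_params takes no time and is no camera call.
- ctrl.hand_in(): hands the job in, once; it reports no verdict.
Trained networks look in the newest picture that a camera, given by its name, has taken for a name from the list of things; names that differ only in an ending like _2 or _b are one class to them, and where a whole thing is asked for, a point or a joint stands for the part that bears it (a point fixed in the world has none). Each returns a list of dicts, best first, with "conf" (0 to 1); they miss things now and then, are a little off and sometimes report something else, mostly with a low value. They report only what shows in the picture. A call takes as long as a camera call. They do not tell look-alikes from the thing itself.
- ctrl.boxes_of(camera, thing): "point" ([x, y, z] in m, in the coordinates of the camera as it stood for that picture, good to about 4 mm: the middle of the surface that is visible of it).
- ctrl.trace(camera, thing): "pixels" (384x512 bool, what is visible of it).
- ctrl.landmark_of(camera, thing): "point" ([x, y, z] in m, in the coordinates of the camera as it stood for that picture, good to about 4 mm: a listed point, or the origin of a listed thing).
The state is a dict: "time_s": time; "q": joint angles; "dq": joint speeds; "joint_efforts": joint torques, N m; "eef_pos": TCP position; "eef_rot": TCP orientation; "wrist_force": force on the tool from outside, world axes, zero at the start; "torque": the same for the moment, N m; "opening": opening from 0.0 (shut) to 1.0 (fully open).
Only numpy, scipy, OpenCV 4.12 (cv2) and the standard library are available. Lean on these libraries where they do the work, as an engineer would, in place of code of your own. Each camera call takes 0.05 s, during which the arm holds its last target. There are 200 camera calls.

## Task

The light barrier under the guard hood needs its test: take the yellow test key out of the red crate by its metal stem, lower its blade upright through the slot in the hood's roof until the top of the yellow blade is about level with the roof, and stay there, still gripping it, so that the blade blocks the beam. The program finishes while holding the key: do not let go or drop it through. Leave the other pieces in the crate and the things on the table where they are.

Things in the scene. Friction and masses are not known exactly. Their poses are not given: they have to be found in the camera images.
- test_key: Stands in the crate, in any of three places: yellow blade 18 mm thick (x) by 40 mm wide (y) by 55 mm tall, edges rounded 3 mm; centred on top a bare aluminium stem 14 mm (x) by 24 mm (y) by 50 mm tall; 105 mm in all, about 0.12 kg (may vary by a third). Origin: centre of the blade's underside, z up. Symmetric under half a turn.
- slot (a point): Centre of the slot on the upper face of the guard hood's grey roof, 110 mm above the table, z up. The slot is 20 mm (x) by 42 mm (y), a painted yellow border round it, upper rim chamfered 2 mm, straight through the 10 mm roof. The red beam runs along x 40 mm under the roof's upper face, between two blue sensor posts; the floor inside is 100 mm under the roof's upper face.
- guard: The guard hood, fixed: grey roof 160 mm (x) by 180 mm (y), top 110 mm above the table, clear closed walls, on a black base plate 200 by 220 by 10 mm. Origin: centre of the underside; the slot is in the middle of the roof, same axes.
- crate: Red open crate, fixed: 170 mm (x) by 290 mm (y) by 50 mm tall, walls and floor 5 mm thick. Origin: centre of the underside.
- round_piece: Another test piece, to be left: blue round body 34 mm diameter, 55 mm tall, with the same aluminium stem on top, 105 mm in all, standing in the crate. Origin: centre of the underside.
- square_piece: Another test piece, to be left: black square body 34 by 34 by 50 mm, with the same aluminium stem on top, 100 mm in all, standing in the crate. Origin: centre of the underside.
- standoff: Brass standoff lying in the crate, 12 by 50 by 12 mm. Origin: centre of its underside.
- terminal: Green terminal block lying in the crate, 18 by 40 by 14 mm. Origin: centre of its underside.
- spool: Grey spool, 60 mm diameter, 46 mm tall, on the table. Origin: centre of its underside.
- driver: Screwdriver lying on the table beyond the work, along y. Origin under it.
- flux: Small bottle, 48 mm diameter, 110 mm tall, on the table. Origin: centre of its underside.
Things that resemble listed ones, but are neither listed nor needed, are in the scene too. There is more than one size of the test_key; the one meant has the size given above.

How it is judged:
By the outcome, as a careful person would: the job done as asked, in the order asked, and still so for the second after the job is handed in, while the arm keeps its last pose, push and grip.
It also fails if it takes over 42 s, if anything falls off the work surface, if the arm or the gripper's body presses on something with over 40 N, if the wrist force passes 120 N, or if a joint passes its speed limit or range.

## Working session

There is one attempt and no reset: what is moved stays moved. The work goes in short steps, Python scripts to look and compute and a tool call to move; the robot and the scene stay as the last step left them, time stands still between calls to the robot, and variables do not carry over. Pictures are saved under pics/ and viewed, about 8 in all and at most 12, crops included, and the job is handed in when it is done.

Besides the shell and the picture viewer there is one more tool, called after ">>>" as a command line: name --argument value ..., lists and objects as JSON in quotes. carry_out: Moves the arm, as the interface text tells. Its arguments: {"type":"object","properties":{"motion":{"type":"array"}},"required":["motion"]}

```bash
mkdir -p pics; ls
cat > h.py <<'E'
import numpy as np, cv2
from bench import ctrl
from scipy.spatial.transform import Rotation as R
def T_tool(o):
    q=o["eef_rot"]; T=np.eye(4); T[:3,:3]=R.from_quat([q[1],q[2],q[3],q[0]]).as_matrix(); T[:3,3]=o["eef_pos"]; return T
def cam(name):
    o=ctrl.get_obs(); im=ctrl.camera(name); p=ctrl.camera_params(name)
    P=np.array(p["pose"]) if "pose" in p else T_tool(o)@np.array(p["hand_eye"])
    return im,np.array(p["mtx"]),P
def w(P,pt): return (P@np.r_[pt,1])[:3]
def proj(K,P,X):
    c=np.linalg.inv(P)@np.r_[X,1]; u=K@c[:3]; return u[:2]/u[2]
def onplane(K,P,uv,z):
    d=P[:3,:3]@np.linalg.inv(K)@np.r_[uv,1]; return P[:3,3]+d*(z-P[2,3])/d[2]
E
python3 - <<'E'
from h import *
np.set_printoptions(precision=4,suppress=True)
print(ctrl.grip_depth, ctrl.get_obs())
print(T_tool(ctrl.get_obs()))
for n in("top","side"):
    im,K,P=cam(n); cv2.imwrite(f"pics/{n}0.png",im); print(n,K[0,0],P)
    for t in("test_key","round_piece","square_piece","crate","guard","slot"):
        for d in ctrl.landmark_of(n,t): X=w(P,d["point"]); print(t,round(d["conf"],2),X,proj(K,P,X))
im,K,P=cam("wrist");cv2.imwrite("pics/w0.png",im)
a=cv2.imread("pics/top0.png");b=cv2.imread("pics/side0.png")
cv2.imwrite("pics/both.png",np.hstack([a,b])[:, :])
E
```

```text
pics
0.0187 {'time_s': 0.0, 'q': array([ 1.0257,  0.1815,  1.608 , -0.    ,  1.3538, -0.2063]), 'dq': array([ 0.0024,  0.001 , -0.0003,  0.003 , -0.0013,  0.    ]), 'joint_efforts': array([  0.0007, -44.4879, -35.1331,  -0.0003,   0.0093,  -0.    ]), 'eef_pos': array([0.1908, 0.5418, 0.2304]), 'eef_rot': array([ 0.6967,  0.1186,  0.6972, -0.1198]), 'wrist_force': array([0.9666, 0.3088, 0.7321]), 'torque': array([-0.0217,  0.023 , -0.0454]), 'opening': 1.004781160626132}
[[-0.0009  0.3324  0.9431  0.1908]
 [-0.0016  0.9431 -0.3324  0.5418]
 [-1.     -0.0018 -0.0004  0.2304]
 [ 0.      0.      0.      1.    ]]
top 460.2844080228056 [[-0.0265 -0.9973  0.0689  0.4573]
 [-0.9996  0.0273  0.0113 -0.0621]
 [-0.0132 -0.0685 -0.9976  1.5391]
 [ 0.      0.      0.      1.    ]]
test_key 0.63 [ 0.5441  0.0175 -0.0013] [239.5965 195.9732]
test_key 0.6 [0.7101 0.2189 0.0007] [178.8584 148.5151]
test_key 0.51 [0.5677 0.1477 0.0044] [200.4967 189.8905]
round_piece 0.49 [0.552  0.3125 0.0105] [151.024  195.7959]
square_piece 0.45 [0.5384 0.2347 0.0084] [174.4487 199.2708]
crate 0.62 [0.5432 0.2324 0
[... 359 characters left out ...]
-0.6502  0.9242]
 [ 0.      0.      0.      1.    ]]
test_key 0.8 [ 0.7152  0.2192 -0.0055] [157.3003 293.3563]
test_key 0.64 [0.5665 0.1505 0.0025] [225.9932 284.8567]
test_key 0.58 [ 0.546   0.0159 -0.0003] [251.0076 248.533 ]
round_piece 0.87 [0.555  0.3183 0.0042] [204.5426 344.5756]
round_piece 0.21 [ 0.5429  0.2304 -0.0023] [223.9195 315.1229]
square_piece 0.59 [0.534  0.2346 0.0039] [226.9496 315.9792]
square_piece 0.29 [ 0.5831 -0.1629  0.1096] [258.3315 172.2799]
crate 0.86 [ 0.5431  0.2282 -0.001 ] [224.1576 313.9941]
crate 0.36 [0.4815 0.189  0.0084] [255.1499 304.9101]
guard 0.59 [ 0.587  -0.1684  0.0013] [256.6944 200.4822]
slot 0.85 [ 0.5831 -0.1641  0.1078] [258.4338 172.5327]
```

Run:
```python
import cv2,numpy as np
a=cv2.imread("pics/top0.png")[120:260,110:380];b=cv2.imread("pics/side0.png")[110:384,110:370]
a=cv2.resize(a,(800,415));b=cv2.resize(b,None,fx=2.1,fy=2.1);cv2.imwrite("pics/a.png",a);cv2.imwrite("pics/b.png",b)
```

```text
(no output)
```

View pics/a.png

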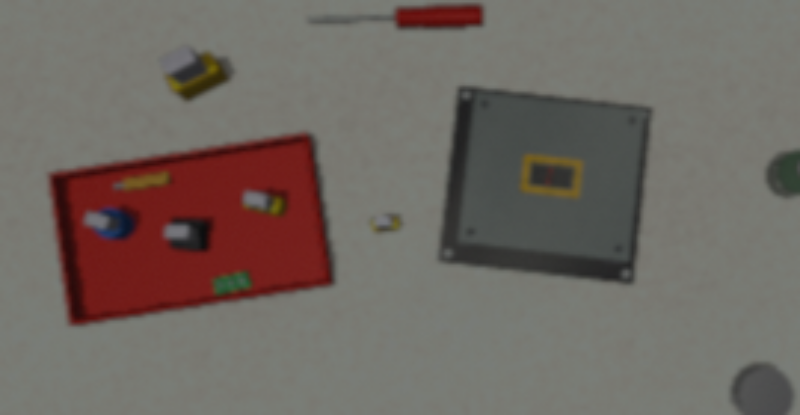

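View pics/b.png

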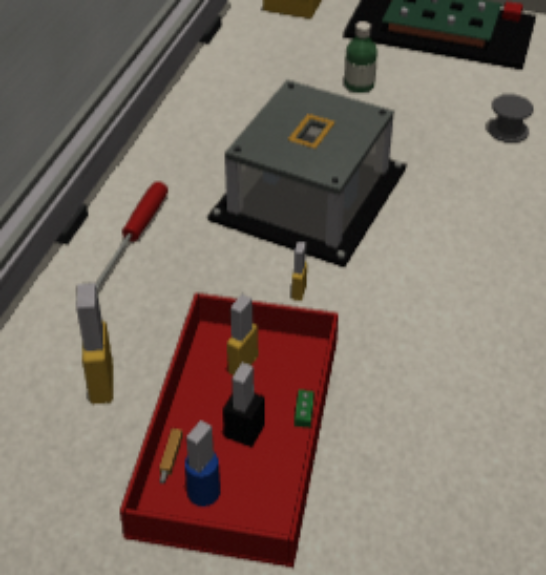

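Candidates: the key in the crate at top (200,190) / side (226,285), a larger one on the table at top (179,148), and a small one on the table at top (239,196). I choose the crate one. Next I turn the tool and go above it for a close look.

```bash
cat >> h.py <<'E'
def plan(X,yaw=None,toolx=True):
    """offset in tool axes to world TCP target X; jaw-axis turn about tool x to make jaw axis at world angle yaw(deg)"""
    T=T_tool(ctrl.get_obs()); d=T[:3,:3].T@(np.array(X)-T[:3,3]); print("tool shift mm",np.round(d*1e3,1),"norm",np.linalg.norm(d)*1e3)
    a=np.degrees(np.arctan2(T[1,1],T[0,1])); print("jaw angle",round(a,2))
    if yaw is not None: print("turn about tool x:",round(-((yaw-a+90)%180-90),2))
    zz=T[:3,:3].T@np.array([0,0,-1.]); print("down in tool",np.round(zz,4))
E
python3 - <<'E'
from h import *
np.set_printoptions(precision=4,suppress=True)
p=ctrl.camera_params("wrist");print(p["hand_eye"],p["mtx"])
E
```

```text
[[ 0.0007 -0.3246  0.9458 -0.1429]
 [ 1.     -0.0004 -0.0008 -0.0001]
 [ 0.0006  0.9458  0.3246 -0.084 ]
 [ 0.      0.      0.      1.    ]] [[332.8649   0.     252.9612]
 [  0.     332.8649 188.7166]
 [  0.       0.       1.    ]]
```

>>> carry_out --motion '[7,0,0,0,0,0,-1,7,0,0,0,0,0,-1,7,0,0,0,0,0,-1,7,0,0,0,0,0,-1,7,0,0,0,0,0,-1,7,0,0,0,0,0,-1,7,0,0,0,0,0,-1,7,0,0,0,0,0,-1,7,0,0,0,0,0,-1,7,0,0,0,0,0,-1]'

```text
time_s: 1.75
eef_pos: [0.1911, 0.5424, 0.2315]
eef_rot: [0.49, 0.51, 0.49, -0.509]
wrist_force: [-0.7, -0.4, 0.0]
opening: 1.001
```

Run:
```python
from h import *
plan([0.55,0.15,0.21],0)
```

```text
tool shift mm [ 21.5 373.6 378.5] norm 532.1907806039218
jaw angle -2.18
turn about tool x: -2.18
down in tool [ 1.e+00 -2.e-04  4.e-04]
```

>>> carry_out --motion '[0,0,0,0.002,0.033,0.034,-1,0,0,0,0.002,0.033,0.034,-1,0,0,0,0.002,0.033,0.034,-1,0,0,0,0.002,0.033,0.034,-1,0,0,0,0.002,0.033,0.034,-1,0,0,0,0.002,0.033,0.034,-1,0,0,0,0.002,0.033,0.034,-1,0,0,0,0.002,0.033,0.034,-1,0,0,0,0.002,0.033,0.034,-1,0,0,0,0.002,0.033,0.034,-1]'

```text
time_s: 2.75
eef_pos: [0.5154, 0.1821, 0.2127]
eef_rot: [0.492, 0.511, 0.492, -0.505]
wrist_force: [-0.1, 0.3, -0.3]
opening: 0.997
```

Run:
```python
from h import *
plan([0.55,0.15,0.21],0)
```

```text
tool shift mm [ 2.7 35.6 31.1] norm 47.33723862639119
jaw angle -1.79
turn about tool x: -1.79
down in tool [ 1.     -0.0053  0.006 ]
```

>>> carry_out --motion '[0,0,0,0,0.025,0.016,-1,0,0,0,0,0.025,0.016,-1,0,0,0,0,0,0,-1]'

```text
time_s: 3.05
eef_pos: [0.5698, 0.1408, 0.2127]
eef_rot: [0.491, 0.513, 0.489, -0.507]
wrist_force: [0.3, 0.4, 0.1]
opening: 1.0
```

Run:
```python
from h import *
np.set_printoptions(precision=4,suppress=True)
im,K,P=cam("wrist"); cv2.imwrite("pics/w1.png",im)
print(ctrl.get_obs()["eef_pos"])
for f in (ctrl.landmark_of,ctrl.boxes_of):
  for d in f("wrist","test_key"): X=w(P,d["point"]); print(round(d["conf"],2),X,proj(K,P,X))
np.savez("w1.npz",K=K,P=P)
```

```text
[0.5683 0.142  0.2124]
0.95 [ 0.5475  0.0136 -0.0035] [238.0349 257.7202]
0.84 [0.5699 0.1505 0.004 ] [251.7487 148.2393]
0.74 [ 0.7139  0.2191 -0.0027] [389.8448  75.1198]
0.9 [0.7059 0.2211 0.1069] [439.9243  72.3055]
0.8 [0.5478 0.0228 0.0398] [236.4185 270.7903]
0.73 [0.5685 0.1572 0.0945] [249.9925 163.2353]
```

View pics/w1.png

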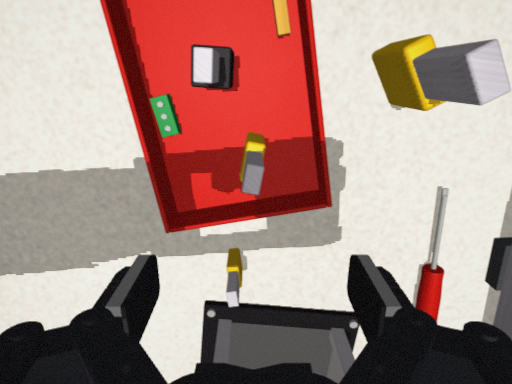

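The crop candidate stands alone in the crate at (252,165). The big one is at (440,72) and the small one at (236,275), both outside. Now a close crop.

Run:
```python
import cv2
im=cv2.imread("pics/w1.png")[115:215,205:305]
im=cv2.convertScaleAbs(cv2.resize(im,None,fx=6,fy=6,interpolation=cv2.INTER_CUBIC),alpha=1.6)
cv2.imwrite("pics/w1c.png",im)
```

```text
(no output)
```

View pics/w1c.png

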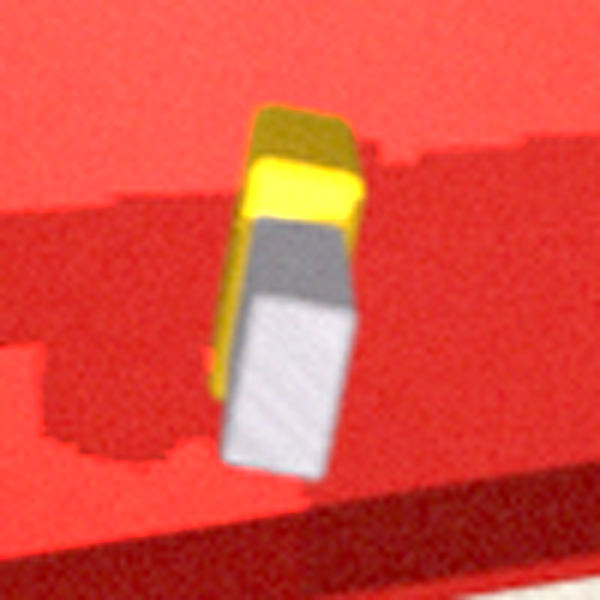

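Run:
```python
from h import *
np.set_printoptions(precision=4,suppress=True)
d=np.load("w1.npz");K,P=d["K"],d["P"]
C=[(255,295),(357,316),(325,480),(222,462)]
C=[np.array(c)/6+[204.6,114.6] for c in C]
for z in(.105,.110,.115):
    Q=np.array([onplane(K,P,c,z) for c in C])
    e=[np.linalg.norm(Q[i]-Q[(i+1)%4])*1e3 for i in range(4)]
    l=(Q[0]+Q[1]-Q[2]-Q[3])/2; s=(Q[1]+Q[2]-Q[0]-Q[3])/2
    print(z,Q.mean(0),e,"long",np.degrees(np.arctan2(l[1],l[0])),"short",np.degrees(np.arctan2(s[1],s[0])))
B=[onplane(K,P,np.array(c)/6+[204.6,114.6],.060) for c in((247,170),(363,190))];print(B,np.linalg.norm(B[0]-B[1]))
# side view for height
p=ctrl.camera_params("side");Ks,Ps=np.array(p["mtx"]),np.array(p["pose"])
for z in(.1,.11,.12):print(z,proj(Ks,Ps,onplane(K,P,np.mean(C,0),z)))
im=cv2.imread("pics/side0.png")[235:295,195:255]; cv2.imwrite("pics/s1.png",cv2.convertScaleAbs(cv2.resize(im,None,fx=8,fy=8,interpolation=cv2.INTER_CUBIC),alpha=1.6))
plan([0.5688,0.15,0.21],0)
```

```text
0.105 [0.5703 0.1466 0.105 ] [np.float64(13.528886883221766), np.float64(22.97391813339523), np.float64(13.958944026408156), np.float64(23.315054348259938)] long 77.08732491914712 short -13.608508872081202
0.11 [0.5703 0.1481 0.11  ] [np.float64(13.259319659125865), np.float64(22.516155762308557), np.float64(13.680807781720166), np.float64(22.850494733373942)] long 77.08732491914725 short -13.60850887208104
0.115 [0.5704 0.1497 0.115 ] [np.float64(12.989752435029855), np.float64(22.05839339122191), np.float64(13.402671537031974), np.float64(22.38593511848784)] long 77.08732491914708 short -13.608508872081096
[array([0.565 , 0.1672, 0.06  ]), array([0.5823, 0.1635, 0.06  ])] 0.017644494226967726
0.1 [224.4087 255.4021]
0.11 [223.8236 253.3627]
0.12 [223.229  251.2905]
tool shift mm [ 2.4  2.  -6.2] norm 6.910679822369824
jaw angle -2.04
turn about tool x: -2.04
down in tool [ 1.     -0.0046  0.0057]
```

View pics/s1.png

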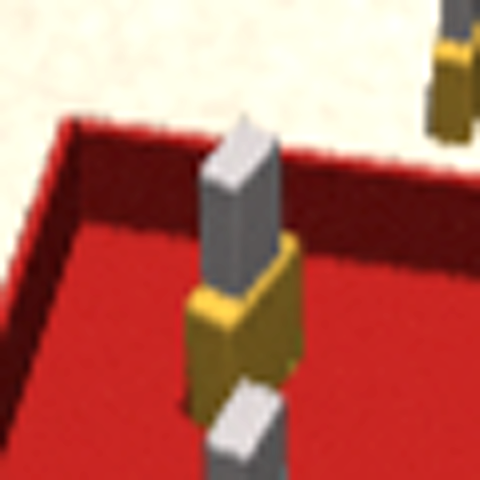

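Side view agrees on the height: stem top at about (225,254), so z≈0.108. The key stands upright with its short axis at about −13°. Aligning the tool.

>>> carry_out --motion '[5.5,-0.3,-0.2,0,0.001,-0.003,-0.4,5.5,0,0,0,0.001,-0.003,-0.4,0,0,0,0,0,0,-0.4]'

```text
time_s: 3.5
eef_pos: [0.5658, 0.1532, 0.2124]
eef_rot: [0.439, 0.554, 0.44, -0.554]
wrist_force: [0.3, 0.8, 0.7]
opening: 0.702
```

Run:
```python
from h import *
plan([0.5702,0.148,0.0745],-13.2); print(ctrl.get_obs()["opening"])
```

```text
tool shift mm [137.9   5.6   4.2] norm 138.0662519796495
jaw angle -13.14
turn about tool x: 0.06
down in tool [1.     0.0011 0.001 ]
0.7021166192237724
```

>>> carry_out --motion '[0,0,0,0.01,0.0055,0.004,-0.4,0,0,0,0.035,0,0,-0.4,0,0,0,0.03,0,0,-0.4,0,0,0,0,0,0,-0.4]'

```text
time_s: 3.9
eef_pos: [0.5695, 0.1498, 0.1356]
eef_rot: [0.443, 0.552, 0.443, -0.55]
wrist_force: [-1.4, 0.2, -0.2]
opening: 0.701
```

Run:
```python
from h import *
plan([0.5702,0.148,0.0745],-13.2)
im,K,P=cam("wrist"); cv2.imwrite("pics/w2.png",im); np.savez("w2.npz",K=K,P=P)
cv2.imwrite("pics/w2c.png",cv2.convertScaleAbs(cv2.resize(im[150:384,130:380],None,fx=2.4,fy=2.4,interpolation=cv2.INTER_CUBIC),alpha=1.5))
```

```text
tool shift mm [61.1  0.9  1.7] norm 61.174704952373176
jaw angle -12.36
turn about tool x: 0.84
down in tool [ 1.     -0.0022  0.0018]
```

View pics/w2c.png

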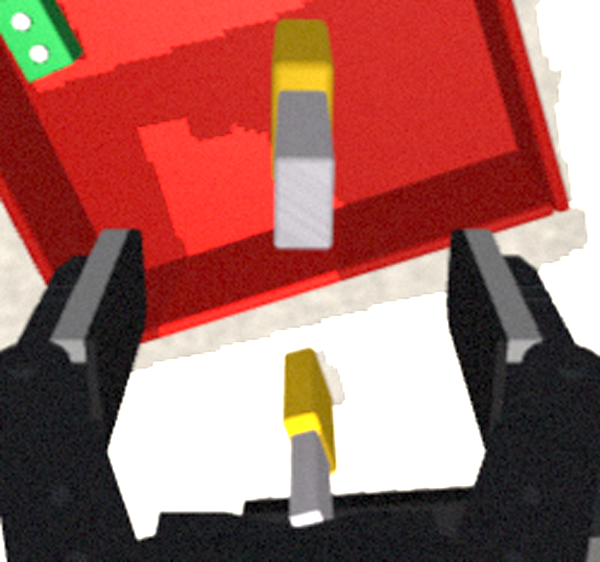

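Run:
```python
from h import *
d=np.load("w2.npz");K,P=d["K"],d["P"]
Q=np.array([onplane(K,P,np.array(c)/2.4+[129.7,149.7],.11) for c in [(277,157),(334,157),(331,248),(275,247)]])
e=[np.linalg.norm(Q[i]-Q[(i+1)%4])*1e3 for i in range(4)]
l=(Q[0]+Q[1]-Q[2]-Q[3])/2; s=(Q[1]+Q[2]-Q[0]-Q[3])/2
print(Q.mean(0),np.round(e,1),"long",np.degrees(np.arctan2(l[1],l[0])),"short",np.degrees(np.arctan2(s[1],s[0])))
plan(Q.mean(0)-[0,0,.0355],-13.2)
```

```text
[0.57089943 0.14817691 0.11      ] [13.1 23.6 13.4 23.4] long 76.38131538918371 short -13.012146174892738
tool shift mm [63.3  0.3  1.9] norm 63.31497866715566
jaw angle -12.37
turn about tool x: 0.83
down in tool [ 1.     -0.0047  0.0026]
```

>>> carry_out --motion '[0.8,-0.15,-0.2,0.02,0.0005,0.002,-0.4,0,0,0,0.022,0,0,-0.4,0,0,0,0.018,0,0,-0.4,0,0,0,0,0,0,-0.4]'

```text
time_s: 4.35
eef_pos: [0.5754, 0.1482, 0.0831]
eef_rot: [0.443, 0.556, 0.438, -0.55]
wrist_force: [-0.9, -0.7, -0.8]
opening: 0.7
```

Run:
```python
from h import *
plan([.5708,.148,.0745],-13.2)
```

```text
tool shift mm [ 8.5 -4.5  1.3] norm 9.723635967171665
jaw angle -12.89
turn about tool x: 0.31
down in tool [ 0.9999 -0.0105  0.0025]
```

>>> carry_out --motion '[0.3,-0.1,-0.6,0.008,-0.0045,0.001,-0.4,0,0,0,0,0,0,-0.4]'

```text
time_s: 4.55
eef_pos: [0.5724, 0.1484, 0.0777]
eef_rot: [0.44, 0.555, 0.439, -0.553]
wrist_force: [-0.4, -0.4, 0.1]
opening: 0.699
```

Run:
```python
from h import *
plan([.5708,.148,.0745],-13.2);plan([.5708,.148,.0745],-13.2)
```

```text
tool shift mm [ 3.2 -1.5  0.8] norm 3.6359728081797957
jaw angle -13.14
turn about tool x: 0.06
down in tool [ 1.     -0.003   0.0017]
tool shift mm [ 3.2 -1.5  0.8] norm 3.6359728081797957
jaw angle -13.14
turn about tool x: 0.06
down in tool [ 1.     -0.003   0.0017]
```

>>> carry_out --motion '[0,-0.1,-0.2,0.004,-0.002,0.001,-0.4,0,0,0,0,0,0,-0.4,0,0,0,0,0,0,0.1,0,0,0,0,0,0,0.4,0,0,0,0,0,0,1,0,0,0,0,0,0,1,0,0,0,0,0,0,1,0,0,0,0,0,0,1]'

```text
time_s: 5.35
eef_pos: [0.5724, 0.1481, 0.0771]
eef_rot: [0.441, 0.555, 0.439, -0.552]
wrist_force: [0.2, -0.9, -0.5]
opening: 0.158
```

Run:
```python
from h import *
plan([.5708,.148,.0745],-13.2); print(ctrl.get_obs()["opening"]*85)
```

```text
tool shift mm [ 2.6 -1.5  0.5] norm 3.045898533915878
jaw angle -13.1
turn about tool x: 0.1
down in tool [ 1.     -0.0046  0.0014]
13.41217405271207
```

Gripped at 13.4 mm opening. Lifting.

>>> carry_out --motion '[0,0,0,-0.02,0,0,1,0,0,0,-0.035,0,0,1,0,0,0,-0.04,0,0,1,0,0,0,-0.04,0,0,1,0,0,0,-0.02,0,0,1,0,0,0,0,0,0,1]'

```text
time_s: 5.95
eef_pos: [0.5695, 0.1479, 0.2345]
eef_rot: [-0.439, -0.553, -0.44, 0.554]
wrist_force: [0.8, 0.2, -0.8]
opening: 0.153
```

Run:
```python
from h import *
plan([.585,-.22,.225],-7.2); print(ctrl.get_obs()["opening"]*85)
```

```text
tool shift mm [  9.5  98.5 354.8] norm 368.3024159132517
jaw angle -13.1
turn about tool x: -5.9
down in tool [ 1.0e+00  2.4e-03 -7.0e-04]
13.010324791391916
```

>>> carry_out --motion '[0,0,0,0.001,0.006,0.022,1,0,0,0,0.001,0.01,0.036,1,0,0,0,0.001,0.01,0.036,1,0,0,0,0.001,0.01,0.036,1,0,0,0,0.001,0.01,0.036,1,0,0,0,0.001,0.01,0.036,1,0,0,0,0.001,0.01,0.036,1,0,0,0,0.001,0.01,0.036,1,0,0,0,0.001,0.01,0.036,1,0,0,0,0,0.006,0.022,1]'

```text
time_s: 6.95
eef_pos: [0.578, -0.2029, 0.2062]
eef_rot: [-0.435, -0.548, -0.449, 0.556]
wrist_force: [0.3, -0.2, -0.3]
opening: 0.158
```

Run:
```python
from h import *
plan([.585,-.22,.225],-7.2); print(ctrl.get_obs()["opening"]*85)
```

```text
tool shift mm [-19.1  10.2  15.1] norm 26.36492267244968
jaw angle -12.67
turn about tool x: -5.47
down in tool [0.9998 0.022  0.0035]
13.4181819290254
```

>>> carry_out --motion '[-2.8,-0.1,0.7,-0.01,0.005,0.008,1,-2.8,-0.1,0.6,-0.01,0.005,0.008,1,0,0,0,0,0,0,1]'

```text
time_s: 7.25
eef_pos: [0.5817, -0.2248, 0.2184]
eef_rot: [-0.464, -0.53, -0.47, 0.531]
wrist_force: [0.4, -0.2, -1.2]
opening: 0.152
```

Run:
```python
from h import *
np.set_printoptions(precision=4,suppress=True)
plan([.585,-.22,.225],-7.2)
im,K,P=cam("wrist"); cv2.imwrite("pics/w3.png",im); np.savez("w3.npz",K=K,P=P)
for t in("slot","guard"):
  for d in ctrl.landmark_of("wrist",t): X=w(P,d["point"]); print(t,round(d["conf"],2),X,proj(K,P,X))
```

```text
tool shift mm [-6.6  2.6 -5.2] norm 8.757764605505916
jaw angle -7.25
turn about tool x: -0.05
down in tool [1.     0.0078 0.0042]
slot 0.88 [ 0.5866 -0.1635  0.1106] [250.6496 106.996 ]
guard 0.6 [ 0.5863 -0.1644 -0.0004] [252.1057  98.5141]
```

View pics/w3.png

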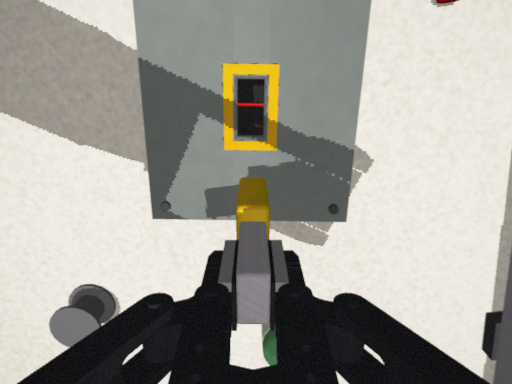

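```bash
cat >> h.py <<'E'
def slot(im,K,P,box,save=None):
    r0,r1,c0,c1=box
    hsv=cv2.cvtColor(im,cv2.COLOR_BGR2HSV); m=cv2.inRange(hsv,(18,130,60),(35,255,255)); k=np.zeros_like(m); k[r0:r1,c0:c1]=m[r0:r1,c0:c1]
    cs=max(cv2.findContours(k,cv2.RETR_EXTERNAL,cv2.CHAIN_APPROX_NONE)[0],key=cv2.contourArea)
    Q=np.array([onplane(K,P,c,.11)[:2] for c in cs[:,0].astype(float)])
    (c,s,a)=cv2.minAreaRect((Q*1e4).astype(np.float32)); c=np.array(c)/1e4
    yaw=(a+45)%90-45
    # yaw by edge fits, long sides
    R2=np.array([[np.cos(np.radians(yaw)),-np.sin(np.radians(yaw))],[np.sin(np.radians(yaw)),np.cos(np.radians(yaw))]])
    L=(Q-c)@R2; hx,hy=[max(abs(L[:,i]))  for i in(0,1)]
    out=[]
    for sgn in(1,-1):
        e=L[(L[:,0]*sgn>hx-.0025)&(abs(L[:,1])<hy-.006)]; f=np.polyfit(e[:,1],e[:,0],1); out.append((-np.degrees(f[0]),f[1]))
    for sgn in(1,-1):
        e=L[(L[:,1]*sgn>hy-.0025)&(abs(L[:,0])<hx-.006)]; f=np.polyfit(e[:,0],e[:,1],1); out.append((np.degrees(f[0]),f[1]))
    cc=c+R2@np.array([(out[0][1]+out[1][1])/2,(out[2][1]+out[3][1])/2])
    print("slot centre",np.round(cc,4),"size mm",np.round(1e3*np.array([out[0][1]-out[1][1],out[2][1]-out[3][1]]),1),"yaws",np.round([yaw+o[0] for o in out],2))
    return cc
E
python3 - <<'E'
from h import *
np.set_printoptions(precision=4,suppress=True)
im=cv2.imread("pics/w3.png"); d=np.load("w3.npz");K,P=d["K"],d["P"]
cc=slot(im,K,P,(55,165,205,295))
H=np.array(ctrl.camera_params("wrist")["hand_eye"])
for x,y,z in [(.072,-.009,-.02),(.072,.009,-.02),(.017,-.009,-.02),(.017,.009,-.02),(-.033,-.007,-.012),(-.033,.007,-.012),(-.033,-.007,.012),(-.033,.007,.012)]: print((x,y,z),proj(K,H,[x,y,z]))
T=P@np.linalg.inv(H); print("slot in tool",T[:3,:3].T@(np.r_[cc,.11]-T[:3,3]))
c=im[160:340,190:320]; cv2.imwrite("pics/w3c.png",cv2.convertScaleAbs(cv2.resize(c,None,fx=4.4,fy=3.3*1.0,interpolation=cv2.INTER_CUBIC),alpha=1.5))
E
```

```text
slot centre [ 0.5861 -0.1645] size mm [39.5 61.5] yaws [-7.99 -7.89 -7.3  -9.41]
(0.072, -0.009, -0.02) [240.1069 174.4379]
(0.072, 0.009, -0.02) [266.8576 174.429 ]
(0.017, -0.009, -0.02) [236.1167 204.8092]
(0.017, 0.009, -0.02) [270.9553 204.8012]
(-0.033, -0.007, -0.012) [235.3219 272.8227]
(-0.033, 0.007, -0.012) [271.9243 272.8228]
(-0.033, -0.007, 0.012) [236.3803 323.8406]
(-0.033, 0.007, 0.012) [270.8644 323.8466]
slot in tool [ 0.1087 -0.0025 -0.0599]
```

View pics/w3c.png

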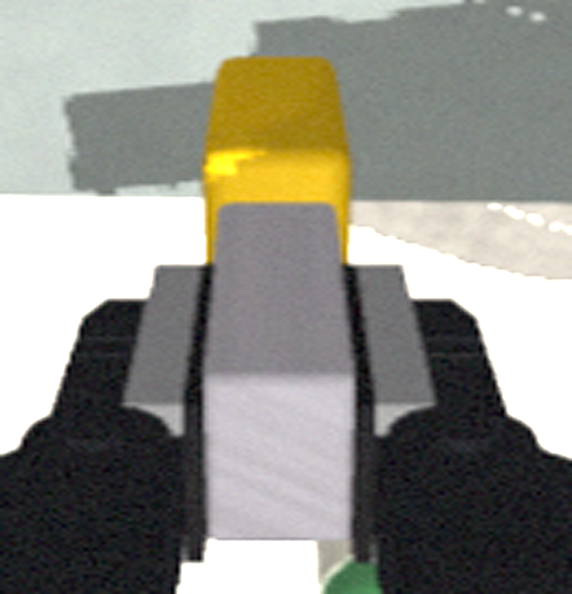

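```bash
cat >> h.py <<'E'
def go(X,yaw=-7.9,ax=(1,-.005,.003)):
    T=T_tool(ctrl.get_obs()); Rm=T[:3,:3]; d=Rm.T@(np.array(X)-T[:3,3]); zz=Rm.T@np.array([0,0,-1.]); e=zz-np.array(ax)
    a=np.degrees(np.arctan2(T[1,1],T[0,1]))
    print("pos",np.round(T[:3,3],4),"shift mm",np.round(d*1e3,1),"turn deg",np.round([a-yaw,-np.degrees(e[2]),np.degrees(e[1])],2),"F",np.round(ctrl.get_obs()["wrist_force"],1))
E
python3 - <<'E'
from h import *
go([.5863,-.1645,.192])
E
```

```text
pos [ 0.5811 -0.2225  0.2174] shift mm [ 25.8  -1.9 -58.1] turn deg [ 0.67 -0.16  0.88] F [ 0.5 -0.1 -0.5]
```

>>> carry_out --motion '[0.3,-0.1,0.4,0,-0.001,-0.02,1,0.3,-0.1,0.4,0,-0.001,-0.02,1,0,0,0,0.005,0,-0.015,1,0,0,0,0.008,0,0,1,0,0,0,0,0,0,1]'

```text
time_s: 7.9
eef_pos: [0.5848, -0.1621, 0.1995]
eef_rot: [0.463, 0.534, 0.466, -0.532]
wrist_force: [-1.0, -0.5, -0.9]
opening: 0.156
```

Run:
```python
from h import *
go([.5863,-.1645,.192])
```

```text
pos [ 0.5848 -0.1621  0.1995] shift mm [7.4 1.9 2.2] turn deg [ 0.04 -0.07  0.4 ] F [-1.  -0.5 -0.9]
```

>>> carry_out --motion '[0,0,0.3,0.006,0.002,0.002,1,0,0,0,0,0,0,1]'

```text
time_s: 8.1
eef_pos: [0.5864, -0.1651, 0.1921]
eef_rot: [0.464, 0.535, 0.465, -0.531]
wrist_force: [-0.8, -0.3, -1.0]
opening: 0.15
```

Run:
```python
from h import *
go([.5863,-.1645,.192])
im,K,P=cam("wrist"); cv2.imwrite("pics/w4.png",im); np.savez("w4.npz",K=K,P=P)
go([.5863,-.1645,.192])
c=im[130:280,190:320]; cv2.imwrite("pics/w4c.png",cv2.convertScaleAbs(cv2.resize(c,None,fx=4,fy=4,interpolation=cv2.INTER_CUBIC),alpha=1.7))
```

```text
pos [ 0.5864 -0.1651  0.1921] shift mm [ 0.1 -0.1 -0.5] turn deg [ 0.04 -0.06  0.14] F [-0.8 -0.3 -1. ]
pos [ 0.5866 -0.1652  0.1928] shift mm [ 0.8 -0.4 -0.6] turn deg [ 0.03 -0.05  0.1 ] F [-0.5 -0.1 -0.6]
```

View pics/w4c.png

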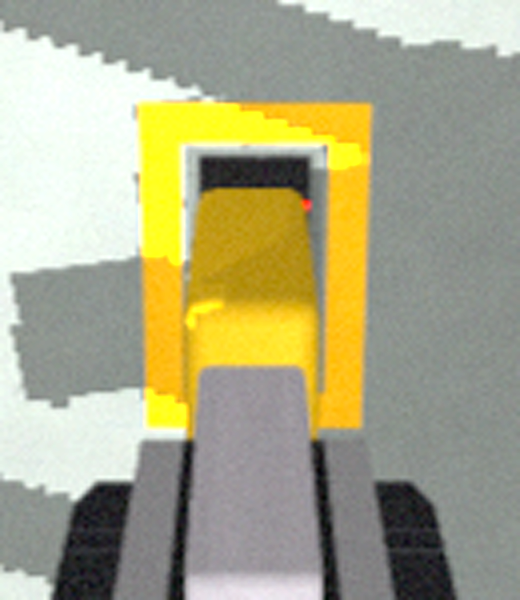

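Run:
```python
from h import *
np.set_printoptions(precision=4,suppress=True)
im=cv2.imread("pics/w4.png"); d=np.load("w4.npz");K,P=d["K"],d["P"]
H=np.array(ctrl.camera_params("wrist")["hand_eye"])
T=P@np.linalg.inv(H)
C=np.array([onplane(K,P,np.array(c)/4+[189.6,129.6],.11) for c in[(139,103),(373,103),(362,428),(147,428)]])
L=(C-T[:3,3])@T[:3,:3]; print("border corners in tool mm",L*1e3, "centre",L.mean(0)*1e3)
C2=np.array([onplane(K,P,np.array(c)/4+[189.6,129.6],.11) for c in[(183,147),(327,147)]]);print("chamfer far corners",(C2-T[:3,3])@T[:3,:3]*1e3)
th=np.radians(np.arange(0,91,3))
for xb in(.070,.072,.074):
  for zo in(0,.001,.002):
    r=min(proj(K,H,[xb-.003+.003*np.sin(t),0,-.017+zo-.003*np.cos(t)])[1] for t in th)
    # top edge brightest ridge
    print(xb,zo,"bottom silhouette row",round(r,2),"crop",round((r-129.6)*4))
print("vertical drop pixel rows at key bottom -> slot, axis", T[:3,:3].T@np.array([0,0,-1]))
```

```text
border corners in tool mm [[ 82.2049 -20.1305 -30.7189]
 [ 82.306   20.3242 -30.6789]
 [ 82.0511  20.022   31.7314]
 [ 81.9501 -20.393   31.6743]] centre [82.128  -0.0443  0.502 ]
chamfer far corners [[ 82.1916 -12.6641 -22.8568]
 [ 82.2545  12.5047 -22.8306]]
0.07 0 bottom silhouette row 176.39 crop 187
0.07 0.001 bottom silhouette row 177.84 crop 193
0.07 0.002 bottom silhouette row 179.28 crop 199
0.072 0 bottom silhouette row 175.52 crop 184
0.072 0.001 bottom silhouette row 176.96 crop 189
0.072 0.002 bottom silhouette row 178.39 crop 195
0.074 0 bottom silhouette row 174.66 crop 180
0.074 0.001 bottom silhouette row 176.09 crop 186
0.074 0.002 bottom silhouette row 177.51 crop 192
vertical drop pixel rows at key bottom -> slot, axis [ 1.     -0.0025  0.0041]
```

>>> carry_out --motion '[0,0.1,0.2,0.003,0.0004,-0.0004,1,0,0,0,0.003,0,0,1,0,0,0,0,0,0,1]'

```text
time_s: 8.45
eef_pos: [0.5873, -0.1664, 0.1867]
eef_rot: [0.465, 0.537, 0.463, -0.53]
wrist_force: [0.3, -0.6, -0.8]
opening: 0.157
```

```bash
sed -i 's/ax=(1,-.005,.003)/ax=(1,-.0055,.006)/' h.py
python3 - <<'E'
from h import *
go([.5870,-.1649,.182])
E
```

```text
pos [ 0.5873 -0.1664  0.1867] shift mm [ 4.7 -0.6 -1.4] turn deg [-0.08  0.04 -0.14] F [ 0.3 -0.6 -0.8]
```

>>> carry_out --motion '[0,0,-0.1,0.002,-0.0005,-0.0014,1,0,0,0,0,0,0,1]'

```text
time_s: 8.65
eef_pos: [0.587, -0.1651, 0.1846]
eef_rot: [0.464, 0.537, 0.463, -0.531]
wrist_force: [0.1, -0.1, -0.7]
opening: 0.155
```

Run:
```python
from h import *
go([.5870,-.1649,.182]); ctrl.camera("top"); go([.5870,-.1649,.182])
```

```text
pos [ 0.587  -0.1651  0.1846] shift mm [ 2.6 -0.1 -0.2] turn deg [-0.11  0.04 -0.04] F [ 0.1 -0.1 -0.7]
pos [ 0.5872 -0.1653  0.1849] shift mm [ 2.9 -0.3 -0.3] turn deg [-0.11  0.05 -0.07] F [ 0.1  0.1 -1.2]
```

>>> carry_out --motion '[0,0,0,0.004,-0.0002,-0.0003,1,0,0,0,0,0,0,1]'

```text
time_s: 8.9
eef_pos: [0.5872, -0.1649, 0.1808]
eef_rot: [0.465, 0.537, 0.463, -0.531]
wrist_force: [1.2, -0.1, -1.5]
opening: 0.156
```

Run:
```python
from h import *
go([.5870,-.1649,.178])
```

```text
pos [ 0.5872 -0.1649  0.1808] shift mm [ 2.8 -0.2  0. ] turn deg [-0.1   0.06 -0.09] F [ 1.2 -0.1 -1.5]
```

>>> carry_out --motion '[-0.1,0,-0.1,0.004,-0.0002,0,1,0,0,0,0,0,0,1]'

```text
time_s: 9.1
eef_pos: [0.587, -0.1647, 0.1765]
eef_rot: [0.465, 0.536, 0.464, -0.531]
wrist_force: [0.0, 0.4, -0.9]
opening: 0.157
```

Run:
```python
from h import *
go([.5870,-.1649,.174])
```

```text
pos [ 0.587  -0.1647  0.1765] shift mm [2.5 0.  0.2] turn deg [0.02 0.07 0.02] F [ 0.   0.4 -0.9]
```

Bottom is now about 5 mm below the rim with no contact force. Continuing.

>>> carry_out --motion '[0,0,0,0.004,0,0.0002,1,0,0,0,0.004,0,0,1,0,0,0,0,0,0,1]'

```text
time_s: 9.4
eef_pos: [0.587, -0.1649, 0.1677]
eef_rot: [0.465, 0.536, 0.464, -0.531]
wrist_force: [1.0, -0.2, -1.2]
opening: 0.153
```

Run:
```python
from h import *
go([.5870,-.1649,.16])
```

```text
pos [ 0.587  -0.1649  0.1677] shift mm [ 7.7 -0.   0.1] turn deg [0.02 0.06 0.03] F [ 1.  -0.2 -1.2]
```

>>> carry_out --motion '[0,0,0,0.005,0,0,1,0,0,0,0.006,0,0,1,0,0,0,0.005,0,0,1,0,0,0,0,0,0,1]'

```text
time_s: 9.8
eef_pos: [0.5869, -0.1647, 0.1499]
eef_rot: [0.465, 0.536, 0.464, -0.531]
wrist_force: [-1.0, -0.2, -0.2]
opening: 0.156
```

Run:
```python
from h import *
go([.5870,-.1649,.127])
```

```text
pos [ 0.5869 -0.1647  0.1499] shift mm [22.9  0.   0.3] turn deg [0.02 0.05 0.05] F [-1.  -0.2 -0.2]
```

>>> carry_out --motion '[0,0,0,0.005,0,0.0002,1,0,0,0,0.006,0,0,1,0,0,0,0.005,0,0,1,0,0,0,0,0,0,1]'

```text
time_s: 10.2
eef_pos: [0.5869, -0.1649, 0.1323]
eef_rot: [0.464, 0.536, 0.465, -0.531]
wrist_force: [0.3, 0.1, -1.0]
opening: 0.153
```

Run:
```python
from h import *
go([.5870,-.1649,.127])
```

```text
pos [ 0.5869 -0.1649  0.1323] shift mm [5.3 0.1 0. ] turn deg [0.02 0.05 0.07] F [ 0.3  0.1 -1. ]
```

>>> carry_out --motion '[0,0,0,0.004,0,0,1,0,0,0,0,0,0,1,0,0,0,0,0,0,1]'

```text
time_s: 10.5
eef_pos: [0.587, -0.1649, 0.1279]
eef_rot: [0.464, 0.536, 0.464, -0.531]
wrist_force: [-0.1, 0.3, -1.4]
opening: 0.156
```

Run:
```python
from h import *
go([.5870,-.1649,.127])
im,K,P=cam("wrist"); a=im[130:320,180:330]
b=ctrl.camera("side")[130:230,200:320]
go([.5870,-.1649,.127]);print(ctrl.get_obs()["opening"]*85)
r=lambda i:cv2.convertScaleAbs(cv2.resize(i,(399,505) if i is a else (400,333),interpolation=cv2.INTER_CUBIC),alpha=1.5)
A,B=r(a),r(b);B=cv2.copyMakeBorder(B,0,A.shape[0]-B.shape[0],0,0,cv2.BORDER_CONSTANT);cv2.imwrite("pics/fin.png",np.hstack([A,B]))
```

```text
pos [ 0.587  -0.1649  0.1279] shift mm [ 0.9 -0.   0. ] turn deg [0.02 0.05 0.06] F [-0.1  0.3 -1.4]
pos [ 0.5869 -0.1648  0.1279] shift mm [0.9 0.1 0.1] turn deg [0.02 0.05 0.07] F [ 0.1  0.4 -1.4]
12.984861043084868
```

View pics/fin.png

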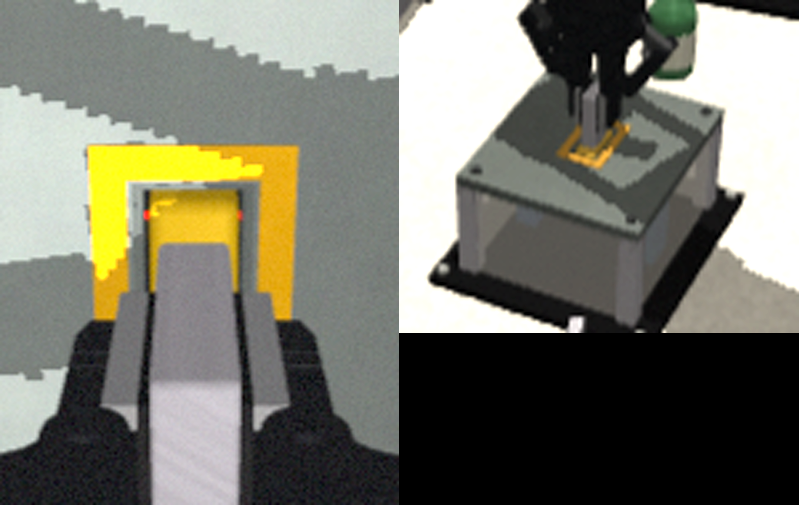

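```bash
python3 -c "
from bench import ctrl
print(ctrl.hand_in())"
```

```text
the job is handed in; nothing more can be done
None
```

I gripped the crate's yellow test key by its stem and lowered it upright into the hood's slot. I handed the job in at about 10.6 s, still gripping it.

**Last checks:**
- **Depth:** the tool centre point (TCP) is at z = 0.1279 m, which puts the blade's top at about 0.111 m against the roof's 0.110 m. The blade bottom is about 54 mm below the roof face, past the beam at 40 mm.
- **Slip:** the stem top appears on the same image row as before the insertion, so the key has not slipped in the grip.
- **Grip and force:** the opening is about 13 mm on the 14 mm stem, and the wrist force stayed around 1–2 N.
- **Beam:** the last wrist picture shows the beam ending in a red dot on each side of the blade. This is from the image only, as there is no beam reading.

**Disagreements:**
- **Key in the grip:** the close-up images showed the blade bottom about 0.6 mm and 0.5 mm off the slot centre, and I followed those images instead of the position readings.
- **Blade-top edge:** in the last picture its visible edge lay 3–5 pixels from the prediction. I put that down to the rounded edges or a bit of the blade's far face showing, and did not resolve it.

I did not take a final picture of the crate, but nothing else was touched on purpose and no contact showed in the forces.

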